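# Return the gauges to the latched gauge chest, each to its own bay

### The arm

A 6-joint arm with a two-finger parallel gripper is mounted at the origin on a cart in front of the work surface, level with it; the furniture and walls round the work are solid. World frame = base frame: x ahead of the robot, y to its left, z up, the work surface at z = 0. Lengths are in mm, angles in rad, forces in N, time in s.
With the tool pointing down it reaches from about 200 to 875 mm from the base axis. Payload 3.4 kg.
Tool frame: the origin (TCP) lies midway between the tips of the shut fingers; the grasp point (between the pads) lies 19 mm behind it; z points along the fingers, y is the direction in which the jaws open and shut (so a half turn about z gives the same grasp; the last joint's range is limited). The gripper opens to 94 mm and grips with 3 to 60 N. Pads are 16 mm wide; open, the fingers measure 119 mm over their backs; the gripper's body (75 mm by 177 mm) begins 78 mm behind the grasp point.
Start: joints at [1.012, 0.276, 1.505, -0, 1.361, -0.121], TCP at [243.792, 520.798, 205.493] pointing down, gripper open.
Joint ranges: [-2.89, 2.89], [-0.75, 2.08], [0.22, 2.7], [-1.18, 4.32], [0.11, 2.71], [-2.7, 2.7]. Speed limits (rad/s): [2.57, 2.57, 3.14, 3.14, 3.14, 3.14].

### API

Orientations are given as [roll, pitch, yaw] about the fixed x, y, z axes, in that order (R = Rz(yaw) Ry(pitch) Rx(roll)).
In Python, from rig import sense, read_camera, sign_off gives the robot as it stands.
- The arm moves only by the tool carry_out, never from a script. Its argument "commands" is a list of rows, each a list of 5 numbers: the opening, from 0 (shut) to 1 (fully open), then the shift along the tool's x, y, z in mm, then the turn about the tool's z in degrees. A call has 1 to 20 rows; each row shifts and turns the commanded pose from where the row before left it, along the tool's axes as they then stand; what a row does not reach is not made up. A row lasts 1/8 s, in which the tool goes at most 62.5 mm and 10.7 degrees, less where a joint would pass 70% of its speed; a pose out of reach is approached as far as the arm can. A call with a gripper value outside its range is refused whole. The fingers move at their own pace and stop on an object; the grip force is fixed at half the most. Time passes only in rows, so rows that do not move let the fingers close. It gives the time, the measured TCP pose, the force and the opening at its end, in the units of the state.
- sense(): the state, without advancing time (a new reading comes with each control period).
- read_camera(name): name is "scene" or "top" or "wrist"; returns a dict with "img" (400x640x3 uint8, red, green, blue), "mtx" (3x3 intrinsics, pixels), "R" (3x3) and "t" (3): a world point X has camera coordinates R X + t. Camera axes: x right, y down, z forward; pixel columns grow to the right and rows downward; lengths in mm; the calibration is good to about 2 mm. The wrist camera is an equidistant fisheye: a pixel r from the principal point sees the ray r / f radians off the axis. A picture is of the moment at which its call begins. There is no depth.
- sign_off(): hands the job in, once; it reports no verdict.
The state is a dict: "time": time; "joint_positions": joint angles; "qd": joint speeds; "joint_efforts": joint torques, N m; "tcp_pos": TCP position; "orientation": TCP orientation; "ft_force": force on the tool from outside, world axes, zero at the start; "wrist_torque": the same for the moment, N m; "width": opening from 0.0 (shut) to 1.0 (fully open).
Only numpy, scipy, OpenCV 4.12 (cv2) and the standard library are available. Lean on these libraries where they do the work, as an engineer would, in place of code of your own. Each camera call takes 0.05 s, during which the arm holds its last target.

### The job

The gauges from the last check lie loose on the bench. Open the grey gauge chest: press the red button so that the T-handle pops up, give the handle a quarter turn clockwise and let the sprung lid rise. Then put both loose pin gauges into the bay that already holds a pin gauge and the loose gauge block into the bay that already holds a block, setting each down gently (not dropped), flat on the felt and not on top of another; do not disturb the gauges already in the chest, nor the hex key and the loupe on the bench, and leave the lid open.

Things in the scene. Friction and masses are not known exactly. Their poses are not given: they have to be found in the camera images.
- chest: grey gauge chest, fixed; 190 deep (x), 260 wide (y), 88 high with lid shut, 65 to the open rim. Origin: centre of underside; x points front to back (hinge side, away from the robot), y left, z up. Walls 5. Two equal bays, left (y>0) and right, each 180 (x) x 121 (y), felt floor 22 above the bench, 8 thick divider on y=0 rising 26 over the felt. Strike lip inside front wall to x=-71 at |y|<13.
- bay_left (a point): middle of the felt floor of the left bay (chest y +64.5 mm)
- bay_right (a point): middle of the felt floor of the right bay (chest y -64.5 mm)
- chest_button (a joint): round red push button, 19 across, on the dark latch plate of the lid, 60 to the chest's right (-y) of the T-handle's axis. Travel in m: 0 out, 0.006 fully pressed; about 2 N to start it, 5 N at the bottom; springs back. Pressed by about 0.005 it frees the T-handle.
- button_top (a point): centre of the button's top face, 10 mm above the lid's top when out
- chest_bar (a joint): rise of the T-handle in m: 0 = stowed flush in its cup, held by the catch; 0.022 = popped up by its spring (about 2 N), where it stays
- chest_handle (a joint): turn of the T-handle in rad, clockwise seen from above: 0 = locked, bar across the chest (along its y); 1.57 = stop, bar along the chest's x. It can turn only when popped up; the lid comes free at about 1.15. Light friction holds it where it is left.
- handle_grip (a point): middle of the silver T-bar, on its turning axis (chest x -52, y 0): bar 58 long, 12 wide, 10 high. Popped up, its underside stands 11 above the lid's top (9 above the 2 thick latch plate round it); pinch it across its 12 width from above. Stowed it lies flush in a 68 x 22 cup.
- chest_lid (a joint): opening of the lid in rad about its hinge line at the back (chest x +97, 66 above the bench): 0 shut, 1.62 fully open (just past upright behind the bays, 190 tall). Springs lift it by themselves within about 3 s once it is unlatched and nothing is in its way (about 2 N at the handle) and hold it open.
- pin_a_mid (a point): centre of the thinner loose steel pin gauge: 10 in diameter, 55 long along its y, lying on the bench, about 30 g
- pin_b_mid (a point): centre of the thicker loose steel pin gauge: 12 in diameter, 50 long along its y, lying on the bench, about 30 g
- block_a_mid (a point): centre of the loose ground steel gauge block, 25 (x) x 26 (y) x 22 high, about 110 g
- pin_kept_mid (a point): centre of the pin gauge already in the chest: 8 in diameter, 50 long along its y, lying on the felt in the back half of one bay, roughly across the chest
- block_kept_mid (a point): centre of the gauge block already in the chest: 30 (x) x 72 (y) x 24 high, lying in the back half of the other bay, roughly across the chest. Which bay holds which varies.
- hex_key: bystander: black hex key, 28 x 94 x 4 high; origin under its centre
- loupe: bystander: black eye loupe, 41 across, 31 high; origin under its centre

How it is judged:
By the outcome, as a careful person would: the job done as asked, in the order asked, and still so for the second after the job is handed in, with the robot touching nothing.
It also fails if it takes over 72 s, if anything falls off the work surface, if the arm or the gripper's body presses on something with over 40 N, if the wrist force passes 120 N, or if a joint passes its speed limit or range.

## Working session

There is one attempt and no reset: what is moved stays moved. The work goes in short steps, Python scripts to look and compute and a tool call to move; the robot and the scene stay as the last step left them, time stands still between calls to the robot, and variables do not carry over. Pictures are saved under pics/ and viewed, and the job is handed in when it is done.

Besides the shell and the picture viewer there is one more tool, called after "Emit:" as name(argument=value, ...), one argument or row to a line, values as JSON. carry_out: Moves the arm, as the interface text tells. Its arguments: {"type":"object","properties":{"commands":{"type":"array","items":{"type":"array","items":{"type":"number"}}}},"required":["commands"]}

```bash
ls; mkdir -p pics; python3 - <<'E'
from rig import *
import cv2
s=sense();print(s)
for n in("scene","top","wrist"):
    c=read_camera(n);cv2.imwrite(f"pics/{n}0.png",c["img"][:,:,::-1]);print(n,c["mtx"].tolist(),c["R"].tolist(),c["t"].tolist())
E
```

```text
pics
{'time': 0.0, 'joint_positions': array([ 1.01198306e+00,  2.76577282e-01,  1.50608932e+00, -8.77062360e-06,
        1.36067964e+00, -1.21022376e-01]), 'qd': array([-0.001788  , -0.00069455, -0.00146572,  0.00013906,  0.00091778,
       -0.00130398]), 'joint_efforts': array([-2.30962169e-04, -4.04575682e+01, -2.37231445e+01,  7.00147008e-02,
        3.40720662e-02, -1.00526809e-04]), 'tcp_pos': array([243.49327054, 520.2963758 , 204.63229477]), 'orientation': array([-3.13985086e+00, -2.03193432e-04,  2.70380343e+00]), 'ft_force': array([ 0.40610269,  0.53659142, -0.17811923]), 'wrist_torque': array([-0.04234629, -0.02024771, -0.03874434]), 'width': 0.9994584944886707}
scene [[452.48086011981405, 0.0, 316.88047398918724], [0.0, 452.48086011981405, 201.99185366977977], [0.0, 0.0, 1.0]] [[0.7290842176989447, -0.6843186337420258, -0.012008789104851097], [-0.4927661724142066, -0.512662619668459, -0.7031063487971967], [0.4749923187027029, 0.5185412673144925, -0.7109832988652477]] [-509.0117346307793, 190.94321914539276, 897.9458968349176]
top [[419.0370544043552, 0.0, 318.59980076161656], [0.0, 419.0370544043552, 201.21297685888743], [0.0, 0.0, 1.0]] [[-0.02005061351975969, -0.9997930751964237, -0.0034321548273470656], [-0.9937216937907491, 0.02030654408000243, -0.11002199578798365], [0.11006892471140713, 0.001204598192165937, -0.9939232267917223]] [-200.30217084606983, 499.94858271787945, 1043.7046392132218]
wrist [[309.70691628693146, 0.0, 318.11490806832666], [0.0, 309.70691628693146, 200.6624379097018], [0.0, 0.0, 1.0]] [[0.42324908032423825, 0.9060094195988287, -0.0026735001181288484], [0.8818519515662321, -0.41128322774749526, 0.2306149216603979], [0.20783972556639896, -0.09996518479849408, -0.9730414227075271]] [-573.6456639072384, -24.271046886664543, 390.7582514370951]
```

View pics/scene0.png

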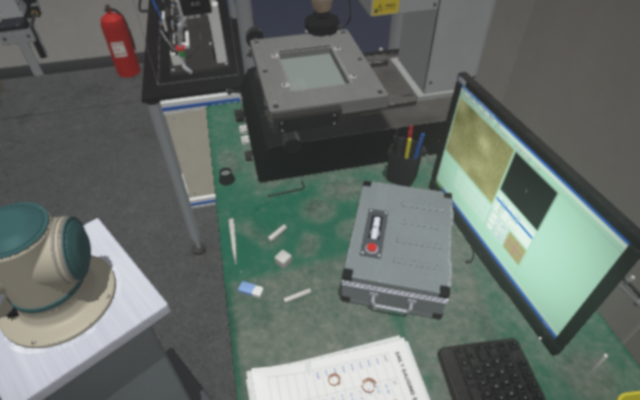

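View pics/top0.png

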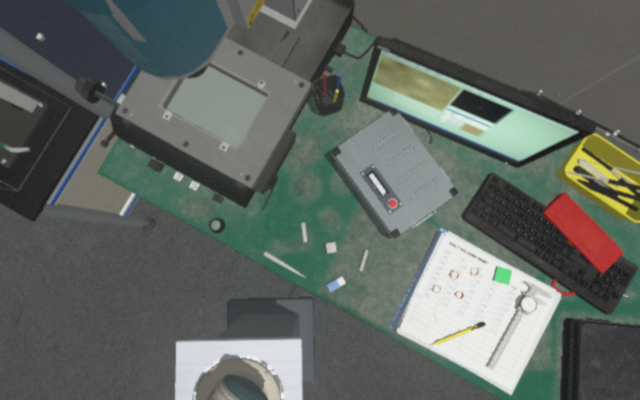

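View pics/wrist0.png

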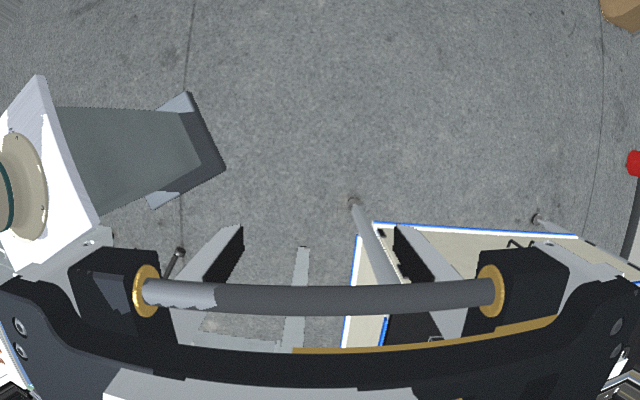

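The scene view shows the chest at about (400,245), the loose pins at (277,232) and (297,295), and the block at (283,257). The top view shows the same pieces at (305,232), (364,260) and (331,247). The wrist camera sees only floor. Next I'll enlarge and measure.

```bash
cat > h.py <<'E'
import numpy as np,cv2
from rig import *
def ray(c,u,v):
    m=c["mtx"];R=np.array(c["R"]);t=np.array(c["t"])
    x=(u-m[0][2])/m[0][0];y=(v-m[1][2])/m[1][1]
    return -R.T@t, R.T@np.array([x,y,1.])
def rayw(c,u,v):
    m=c["mtx"];R=np.array(c["R"]);t=np.array(c["t"])
    d=np.array([u-m[0][2],v-m[1][2]]);r=np.hypot(*d);th=r/m[0][0]
    k=d/max(r,1e-9)*np.sin(th)
    return -R.T@t,R.T@np.array([k[0],k[1],np.cos(th)])
def onz(c,u,v,z,w=False):
    o,d=(rayw if w else ray)(c,u,v)
    return o+d*(z-o[2])/d[2]
def proj(c,X,w=False):
    p=np.array(c["R"])@np.array(X)+np.array(c["t"]);m=c["mtx"]
    if w:
        r=np.hypot(p[0],p[1]);th=np.arctan2(r,p[2]);return m[0][0]*th*p[0]/r+m[0][2],m[0][0]*th*p[1]/r+m[1][2]
    return m[0][0]*p[0]/p[2]+m[0][2],m[1][1]*p[1]/p[2]+m[1][2]
def crop(c,u0,v0,u1,v1,k,name):
    im=c["img"][v0:v1,u0:u1,::-1];cv2.imwrite("pics/"+name,cv2.resize(im,None,fx=k,fy=k,interpolation=cv2.INTER_CUBIC))
def tri(c1,p1,c2,p2,w1=False,w2=False):
    o1,d1=(rayw if w1 else ray)(c1,*p1);o2,d2=(rayw if w2 else ray)(c2,*p2)
    s=np.linalg.lstsq(np.stack([d1,-d2],1),o2-o1,rcond=None)[0]
    a=o1+s[0]*d1;b=o2+s[1]*d2
    return (a+b)/2,np.linalg.norm(a-b)
E
python3 - <<'E'
from h import *
c=read_camera("top");crop(c,200,90,480,300,2.8,"t1.png")
c=read_camera("scene");crop(c,210,150,470,330,3,"s1.png")
E
```

```text
(no output)
```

View pics/t1.png

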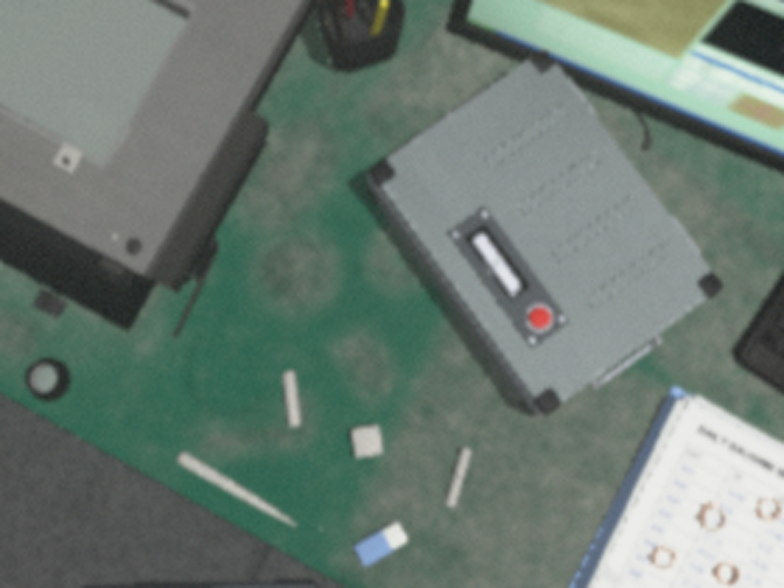

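View pics/s1.png

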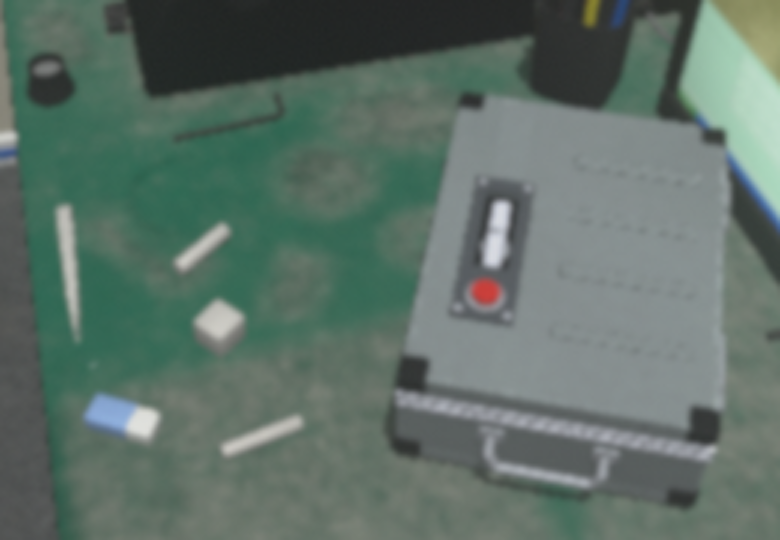

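The crops are clear: red button at top-crop (540,318), bar at (497,263), pins at (292,399) and (459,477), block at (367,441). A dropper-like white stick and an eraser are also on the bench.

```bash
cat > meas.py <<'E'
from h import *
T=read_camera("top");S=read_camera("scene")
def blobs(c,box,mask):
    u0,v0,u1,v1=box;m=np.zeros(mask.shape,np.uint8);m[v0:v1,u0:u1]=mask[v0:v1,u0:u1]
    n,l,st,ce=cv2.connectedComponentsWithStats(m)
    out=[]
    for i in range(1,n):
        if st[i,4]>15:
            pts=np.argwhere(l==i)[:,::-1].astype(np.float32)
            (ce2,sz,an)=cv2.minAreaRect(pts)
            # principal axis
            q=pts-pts.mean(0);w,V=np.linalg.eigh(q.T@q);ax=V[:,1];L=(q@ax)
            out.append((ce[i],st[i,4],ax,L.max()-L.min(),sz))
    return out
def white(c):
    h=cv2.cvtColor(c["img"],cv2.COLOR_RGB2HSV);return ((h[...,1]<45)&(h[...,2]>135)).astype(np.uint8)
def red(c):
    a=c["img"].astype(int);return ((a[...,0]-a[...,1]>70)&(a[...,0]-a[...,2]>70)).astype(np.uint8)
if __name__=="__main__":
  for nm,c,box in(("top",T,(285,215,400,280)),("scene",S,(255,210,330,310))):
    for b in blobs(c,box,white(c)):
        print(nm,b[0].round(1),b[1],b[3].round(1))
        e=[b[0]+b[2]*k*(b[3]/2) for k in(-1,1)]
        for z in (5,6,22): print("  z",z,onz(c,*b[0],z).round(1),[onz(c,*p,z).round(1)[:2] for p in e],"L",np.linalg.norm(onz(c,*e[0],z)-onz(c,*e[1],z)).round(1))
  bt=blobs(T,(330,170,440,230),red(T))[0][0];bs=blobs(S,(350,200,400,270),red(S))[0][0]
  print("button",bt,bs,tri(T,bt,S,bs),onz(T,*bt,98),onz(S,*bs,98))
  for nm,c,box in(("top",T,(360,165,395,205)),("scene",S,(365,210,385,245))):
    for b in blobs(c,box,white(c)): print("bar",nm,b[0],b[1],b[3],onz(c,*b[0],88),b[2])
E
python3 meas.py
```

```text
top [391.2 220.9] 228 24.6
  z 5 [ 443.  -397.6    5. ] [array([ 428.1, -425.5]), array([ 458. , -369.7])] L 63.3
  z 6 [ 443.  -397.5    6. ] [array([ 428. , -425.3]), array([ 457.9, -369.5])] L 63.3
  z 22 [ 442.  -394.7   22. ] [array([ 427.3, -422.2]), array([ 456.7, -367.2])] L 62.3
top [303.9 232.2] 84 20.1
  z 5 [ 418.4 -170.7    5. ] [array([ 444.3, -168.4]), array([ 392.6, -173.1])] L 51.9
  z 6 [ 418.4 -170.7    6. ] [array([ 444.3, -168.4]), array([ 392.6, -173.1])] L 51.9
  z 22 [ 417.8 -171.4   22. ] [array([ 443.3, -169. ]), array([ 392.4, -173.7])] L 51.1
top [331.  247.2] 111 11.4
  z 5 [ 378.5 -239.9    5. ] [array([ 392.4, -235.4]), array([ 364.5, -244.3])] L 29.3
  z 6 [ 378.5 -239.9    6. ] [array([ 392.4, -235.4]), array([ 364.6, -244.3])] L 29.2
  z 22 [ 378.5 -239.5   22. ] [array([ 392.2, -235.1]), array([ 364.7, -243.8])] L 28.8
top [363.6 260.2] 82 21.2
  z 5 [ 343.6 -323.     5. ] [array([ 369.3, -331.6]), array([ 318. , -314.4])] L 54.1
  z 6 [ 343.6 -322.9    6. ] [array([ 369.3, -331.5]), array([ 318.1, -314.3])] L 54.0
  z 22 [ 344.1 -321.2   22. ] [arr
[... 2030 characters left out ...]
63.         166.67647059] 34 10.23152 [ 571.31717123 -320.06882931   88.        ] [-0.9228258   0.38521752]
bar top [387.36363636 173.48601399] 286 33.852474 [ 553.32467084 -378.61505681   88.        ] [0.5581348 0.8297503]
bar top [377.21374046 183.79389313] 131 24.905266 [ 528.56567713 -353.1103006    88.        ] [0.57328117 0.8193587 ]
bar top [368.25925926 192.36625514] 243 35.789967 [ 508.1004493  -330.76337609   88.        ] [0.5627737 0.826611 ]
bar scene [365.38888889 214.22222222] 18 10.040504 [ 539.60913324 -315.82674463   88.        ] [-0.05645043  0.9984054 ]
bar scene [375.21052632 228.13815789] 152 22.691109 [ 525.65813119 -355.04428094   88.        ] [-0.16614859  0.98610073]
```

```bash
cat > plan.py <<'E'
import numpy as np
def plan(p0,yaw0,p1,yaw1,n):
    # rows of tool-axis shifts from commanded p0/yaw0(deg) to p1/yaw1, pointing down
    p0=np.array(p0,float);p1=np.array(p1,float);d=(p1-p0)/n;dy=(yaw1-yaw0)/n;y=np.radians(yaw0);out=[]
    for i in range(n):
        x=np.array([np.cos(y),np.sin(y)]);yy=np.array([np.sin(y),-np.cos(y)])
        out.append([round(float(v),1) for v in(d[:2]@x,d[:2]@yy,-d[2],-dy)]);y+=np.radians(dy)
    return out
E
python3 - <<'E'
from h import *
from plan import plan
T=read_camera("top");S=read_camera("scene");W=read_camera("wrist")
for sp in((388,92),(270,108)):
    for tp in((247,180),(115,120),(318,60),(247,190)): print(sp,tp,[x for x in tri(T,tp,S,sp)])
print("wristcam",-W["R"].T@W["t"],W["R"][2])
print("corners",[onz(T,200+u/2.8,90+v/2.8,86).round(0)[:2].tolist() for u,v in((545,405),(372,172),(716,285),(541,56))])
for r in plan((243.5,520.3,204.6),154.9,(280,-150,300),154.9,14)[:1]:print(r)
for r in plan((280,-150,300),154.9,(480,-386,160),34.4,12):print(r)
E
```

```text
(388, 92) (247, 180) [array([ 572.2386256 , -170.55359069,  313.50390766]), np.float64(228.0027797414764)]
(388, 92) (115, 120) [array([714.44870935,  19.24315202, 243.36710838]), np.float64(381.8391980816544)]
(388, 92) (318, 60) [array([ 754.4156037 , -201.62772261,  239.70028277]), np.float64(45.10370163109979)]
(388, 92) (247, 190) [array([ 553.00619251, -178.52578324,  328.78281005]), np.float64(238.75210071989318)]
(270, 108) (247, 180) [array([516.53483733, -60.76748667, 233.99114307]), np.float64(8.676419028068864)]
(270, 108) (115, 120) [array([778.97944372, 357.79542606, -88.21105304]), np.float64(55.28985914199732)]
(270, 108) (318, 60) [array([ 578.09138155, -173.85262434,  349.83760161]), np.float64(275.0254287280593)]
(270, 108) (247, 190) [array([501.43091106, -67.10298474, 242.83156929]), np.float64(8.426119914714233)]
wristcam [183.09296488 548.98737977 384.97751978] [ 0.20861948 -0.09870185 -0.97300352]
corners [[405.0, -391.0], [611.0, -248.0], [505.0, -542.0], [712.0, -399.0]]
[-22.7, -42.3, -6.8, -0.0]
[-23.4, -10.7, 11.7, 10.0]
[-24.9, -6.5, 11.7, 10.0]
[-25.7, -2.0, 11.7, 10.0]
[-25.7, 2.5, 11.7, 10.0]
[-24.8, 6.9, 11.7, 10.0]
[-23.3, 11.1, 11.7, 10.0]
[-21.0, 15.0, 11.7, 10.0]
[-18.0, 18.4, 11.7, 10.0]
[-14.5, 21.3, 11.7, 10.0]
[-10.6, 23.5, 11.7, 10.0]
[-6.3, 25.0, 11.7, 10.0]
[-1.9, 25.7, 11.7, 10.0]
```

The chest origin comes out near (557.5, -395.5) with yaw -55.7°. The lid corners and the handle/button points agree within 2 mm. The microscope stage corner is at about (505,-65), 235 high, so I'll go round in front of it.

Emit:
carry_out(
  commands=[
    [1, -21.2, -39.4, -6.4, 0],
    [1, -21.2, -39.4, -6.4, 0],
    [1, -21.2, -39.4, -6.4, 0],
    [1, -21.2, -39.4, -6.4, 0],
    [1, -21.2, -39.4, -6.4, 0],
    [1, -21.2, -39.4, -6.4, 0],
    [1, -21.2, -39.4, -6.4, 0],
    [1, -21.2, -39.4, -6.4, 0],
    [1, -21.2, -39.4, -6.4, 0],
    [1, -21.2, -39.4, -6.4, 0],
    [1, -21.2, -39.4, -6.4, 0],
    [1, -21.2, -39.4, -6.4, 0],
    [1, -21.2, -39.4, -6.4, 0],
    [1, -21.2, -39.4, -6.4, 0],
    [1, -21.2, -39.4, -6.4, 0],
    [1, 0, 0, 0, 0],
  ],
)

```text
time: 2.5
tcp_pos: [281.5, -152.0, 301.7]
orientation: [-3.141, 0.001, 2.698]
ft_force: [-0.0, 1.1, 0.4]
width: 0.998
```

Emit:
carry_out(
  commands=[
    [0, -23.4, -10.7, 11.7, 10],
    [0, -24.9, -6.5, 11.7, 10],
    [0, -25.7, -2.0, 11.7, 10],
    [0, -25.7, 2.5, 11.7, 10],
    [0, -24.8, 6.9, 11.7, 10],
    [0, -23.3, 11.1, 11.7, 10],
    [0, -21.0, 15.0, 11.7, 10],
    [0, -18.0, 18.4, 11.7, 10],
    [0, -14.5, 21.3, 11.7, 10],
    [0, -10.6, 23.5, 11.7, 10],
    [0, -6.3, 25.0, 11.7, 10],
    [0, -1.9, 25.7, 11.7, 10],
    [0, 0, 0, 0, 0],
    [0, 0, 0, 0, 0],
  ],
)

```text
time: 4.25
tcp_pos: [482.0, -382.7, 161.2]
orientation: [-3.14, -0.0, 0.612]
ft_force: [-0.0, -0.7, 0.4]
width: 0.003
```

```bash
python3 - <<'E'
from h import *
c=read_camera("wrist");cv2.imwrite("pics/w1.png",c["img"][:,:,::-1])
s=sense();print(s["tcp_pos"],s["orientation"],s["width"],np.degrees(s["joint_positions"]),s["ft_force"])
print(proj(c,(479.3,-386,98),True),proj(c,(528.2,-352.5,88),True))
S=read_camera("scene");crop(S,210,50,500,340,2.6,"s2.png")
E
```

```text
[ 481.9379579  -382.90312738  161.57532614] [-3.14098650e+00 -2.34997305e-04  6.11768711e-01] 0.005428518046182948 [-4.49534561e+01  2.07832513e+01  8.51405612e+01  2.00541975e-02
  7.41080547e+01  9.98927795e+00] [-0.38119225  0.41243664  0.59345566]
(np.float64(319.7349939555885), np.float64(215.5455685725069)) (np.float64(320.66239748771136), np.float64(141.7590800224735))
```

View pics/w1.png

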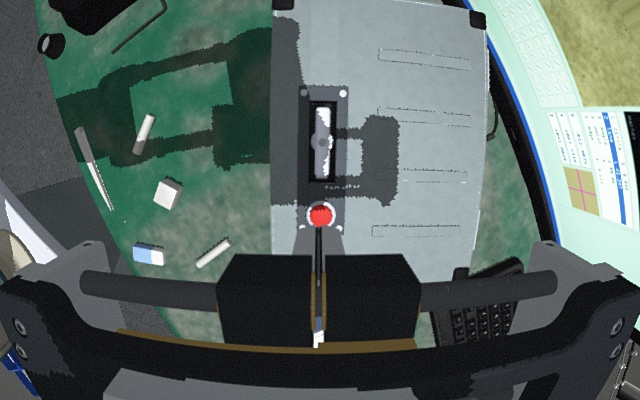

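View pics/s2.png

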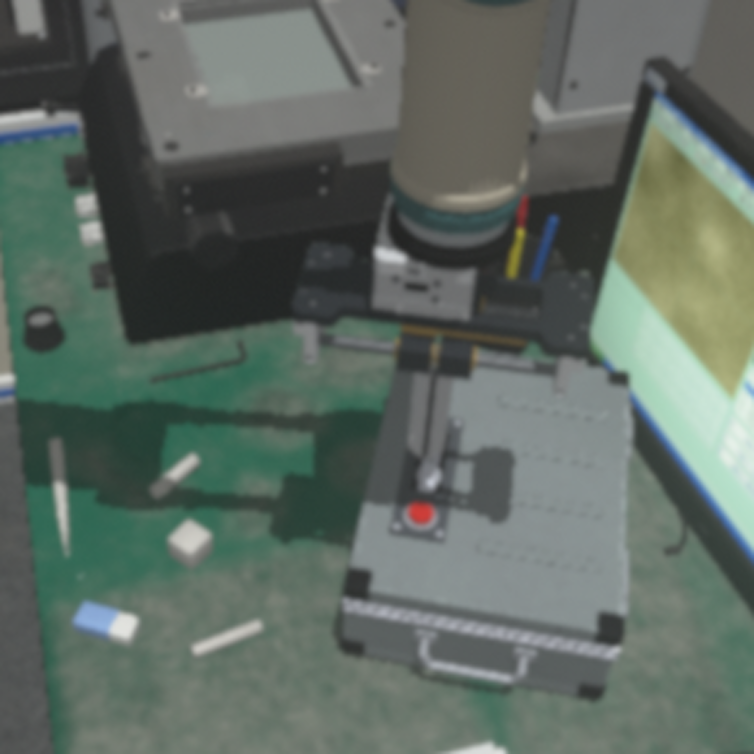

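The wrist view puts the button at (320,215) against a predicted (320,216), and the handle at (322,143) as predicted. So the fix is good, and I'll press now.

Emit:
carry_out(
  commands=[
    [0, -2, 0.5, 20, 0.7],
    [0, -1.9, 0.5, 20, 0],
    [0, 0, 0, 15, 0],
    [0, 0, 0, 4, 0],
    [0, 0, 0, 4, 0],
    [0, 0, 0, 3, 0],
    [0, 0, 0, 2, 0],
    [0, 0, 0, 0, 0],
  ],
)

```text
time: 5.35
tcp_pos: [479.8, -387.5, 93.6]
orientation: [3.141, -0.0, 0.597]
ft_force: [-1.0, 1.1, 4.9]
width: 0.007
```

```bash
python3 - <<'E'
from h import *
c=read_camera("wrist");crop(c,220,60,420,260,3,"w2.png")
s=sense();print(s["tcp_pos"],s["orientation"],s["ft_force"])
E
```

```text
[ 479.83843467 -387.54900211   93.56036481] [ 3.14072418e+00 -4.36873088e-04  5.97203500e-01] [-0.5326274   1.86615782  3.76762967]
```

View pics/w2.png

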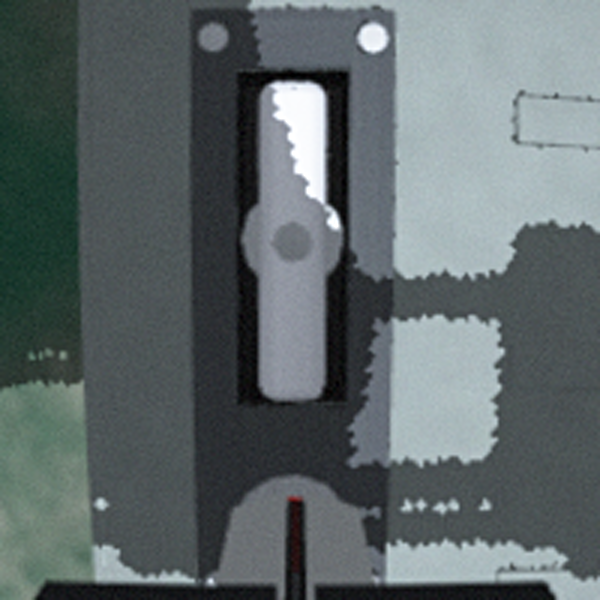

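The bar still looks stowed: it sits in its cup at crop (292,240). I'll press a little further.

Emit:
carry_out(
  commands=[
    [0, 0, 0, 1, 0],
    [0, 0, 0, 1, 0],
    [0, 0, 0, 0.5, 0],
    [0, 0, 0, 0, 0],
  ],
)

```text
time: 5.9
tcp_pos: [479.8, -387.6, 92.1]
orientation: [3.14, -0.0, 0.597]
ft_force: [-2.3, 1.2, 10.7]
width: 0.003
```

```bash
python3 - <<'E'
from h import *
c=read_camera("wrist");crop(c,220,60,420,260,3,"w3.png")
s=sense();print(s["tcp_pos"],s["orientation"],s["ft_force"])
E
```

```text
[ 479.82695115 -387.54980043   92.09830252] [ 3.14029972e+00 -4.88089121e-04  5.97218889e-01] [-0.75979214  2.06218653  9.49903423]
```

View pics/w3.png

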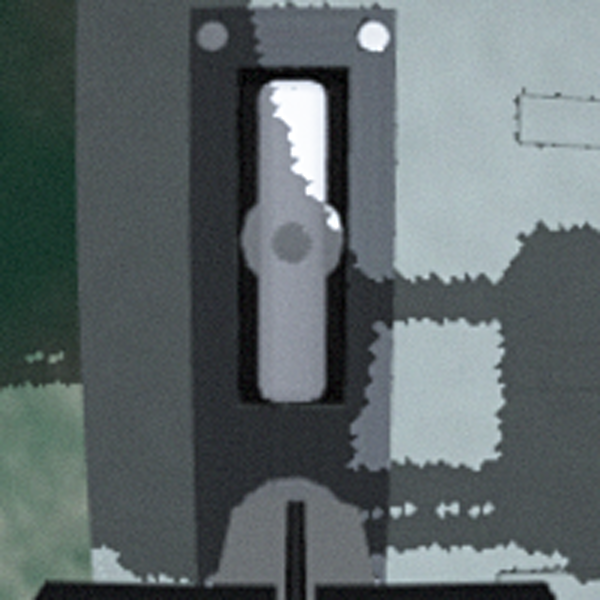

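The button is bottomed (10 N). The bar-to-cup length ratio went from 0.85 to 0.95, so the bar has popped up. Now I'll lift and go over the handle.

Emit:
carry_out(
  commands=[
    [0, 0, 0, -20, 0],
    [0, 0, 0, -30, 0],
    [0.4, 20, -0.6, 0, 0],
    [0.4, 20, -0.6, 0, 0],
    [0.4, 20, -0.6, 0, 0],
    [0.4, 0, 0, 0, 0],
    [0.4, 0, 0, 0, 0],
  ],
)

```text
time: 6.82
tcp_pos: [528.0, -351.8, 139.8]
orientation: [-3.14, 0.001, 0.598]
ft_force: [-0.8, -0.2, 0.1]
width: 0.398
```

```bash
python3 - <<'E'
from h import *
c=read_camera("wrist");crop(c,220,60,420,260,3,"w4.png")
s=sense();print(s["tcp_pos"],s["orientation"],s["ft_force"],s["width"])
S=read_camera("scene");crop(S,340,170,460,270,5,"s4.png")
p=np.array(proj(c,(528.5,-352.3,109),True));print((p-[220,60])*3)
E
```

```text
[ 527.79693537 -352.10882172  140.04159503] [-3.14074691e+00  6.73768334e-04  5.97467911e-01] [-0.29007815  0.08185705 -0.38971067] 0.40412925684183404
[297.77540106 487.09975071]
```

View pics/w4.png

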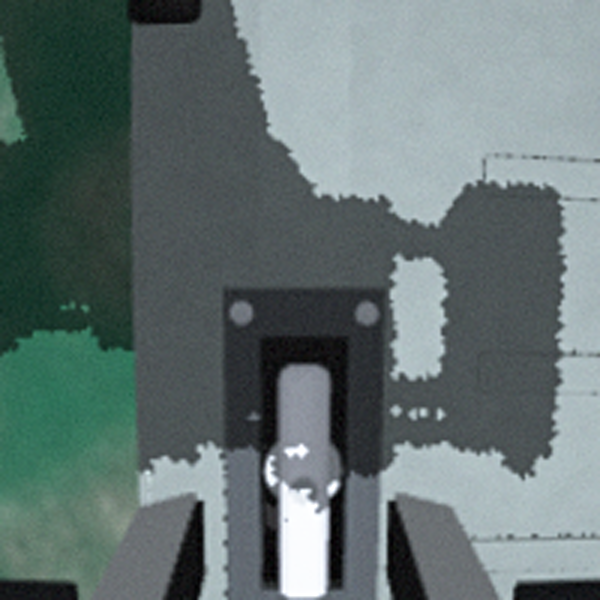

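View pics/s4.png

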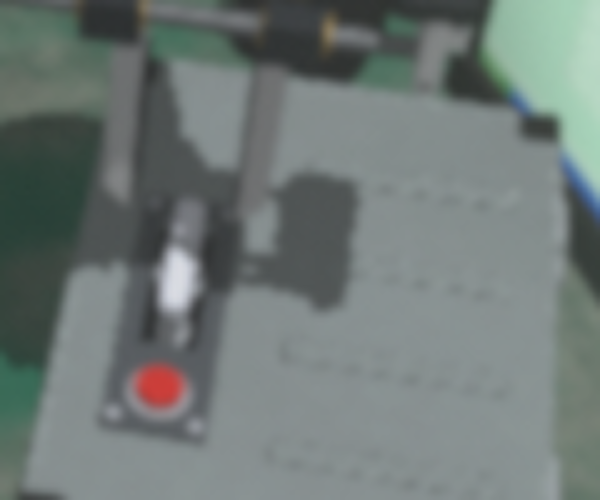

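```bash
python3 - <<'E'
from h import *
c=read_camera("wrist")
for d in(29,0,):
  for o in (0,2):
    X=np.array([528.5+d*.826+o*.5635,-352.3+d*.5635-o*.826,109]);print(d,o,(np.array(proj(c,X,True))-[220,60])*3)
X=[528.5,-352.3,99];print((np.array(proj(c,X,True))-[220,60])*3)
E
```

```text
29 0 [296.42421285 363.89151027]
29 2 [305.11507263 363.88586562]
0 0 [296.47719646 484.48337553]
0 2 [304.90055183 484.47318243]
[296.38939547 472.49576157]
```

Bar end at crop y=364, exactly as predicted. It sits 2 mm sideways of the finger midline, so I'll shift by that, descend and pinch.

Emit:
carry_out(
  commands=[
    [0.4, 0.4, 2, 15, 0],
    [0.4, 0, 0, 15, 0],
    [0.4, 0, 0, 12, 0],
    [0.4, 0, 0, 5, 0],
    [0.4, 0, 0, 0, 0],
    [0, 0, 0, 0, 0],
    [0, 0, 0, 0, 0],
    [0, 0, 0, 0, 0],
    [0, 0, 0, 0, 0],
  ],
)

```text
time: 8.1
tcp_pos: [529.4, -353.2, 93.8]
orientation: [-3.141, -0.0, 0.597]
ft_force: [-0.7, 2.2, 1.5]
width: 0.121
```

Gripped: the opening is 11.4 mm on the 12 mm bar. Turning clockwise.

Emit:
carry_out(
  commands=[
    [0, 0, 0, 0, 8.8],
    [0, 0, 0, 0, 8.8],
    [0, 0, 0, 0, 8.8],
    [0, 0, 0, 0, 8.8],
    [0, 0, 0, 0, 8.8],
    [0, 0, 0, 0, 8.8],
    [0, 0, 0, 0, 8.8],
    [0, 0, 0, 0, 8.8],
    [0, 0, 0, 0, 8.8],
    [0, 0, 0, 0, 8.8],
    [0, 0, 0, 0, 0],
  ],
)

```text
time: 9.48
tcp_pos: [529.3, -353.2, 93.7]
orientation: [-3.141, 0.001, -0.937]
ft_force: [-1.8, 0.9, 1.3]
width: 0.126
```

Emit:
carry_out(
  commands=[
    [0.4, 0, 0, 0, 0],
    [0.4, 0, 0, 0, 0],
    [0.4, 0, 0, -30, 0],
    [0.4, 0, 0, -45, 0],
    [0.4, -5, 0, -45, 0],
    [0.4, -25, 0, -45, 0],
    [0.4, -35, 0, -40, 0],
    [0.8, -35, 0, 0, 0],
    [0.8, -35, 0, 0, 0],
    [0.8, 0, 0, 0, 0],
    [0.8, 0, 0, 0, 0],
    [0.8, 0, 0, 0, 0],
  ],
)

```text
time: 10.98
tcp_pos: [450.5, -245.7, 298.1]
orientation: [3.141, -0.0, -0.939]
ft_force: [-0.3, -0.7, -0.3]
width: 0.799
```

```bash
python3 - <<'E'
from h import *
s=sense();print(s["tcp_pos"],s["orientation"],s["ft_force"],s["width"],s["joint_positions"])
c=read_camera("wrist");cv2.imwrite("pics/w5.png",c["img"][:,:,::-1])
S=read_camera("scene");crop(S,210,50,500,340,2,"s5.png")
E
```

```text
[ 450.47692486 -245.66113222  298.14977675] [ 3.14149350e+00 -4.35019101e-05 -9.39003324e-01] [-0.29876605 -0.74458548 -0.3012675 ] 0.7985718614986581 [-6.34842697e-01  1.41918983e-01  1.45572988e+00 -1.07674000e-04
  1.54393198e+00  1.87495985e+00]
```

View pics/w5.png

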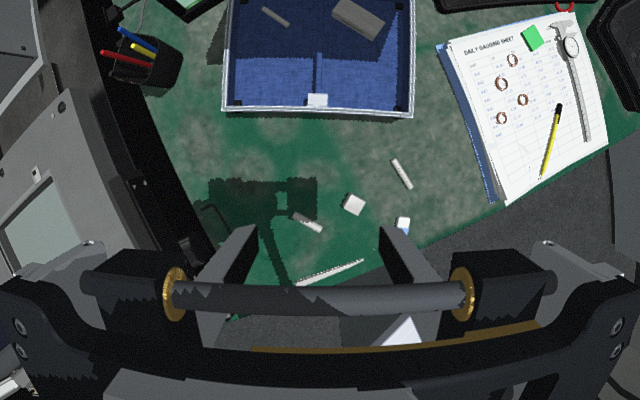

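View pics/s5.png

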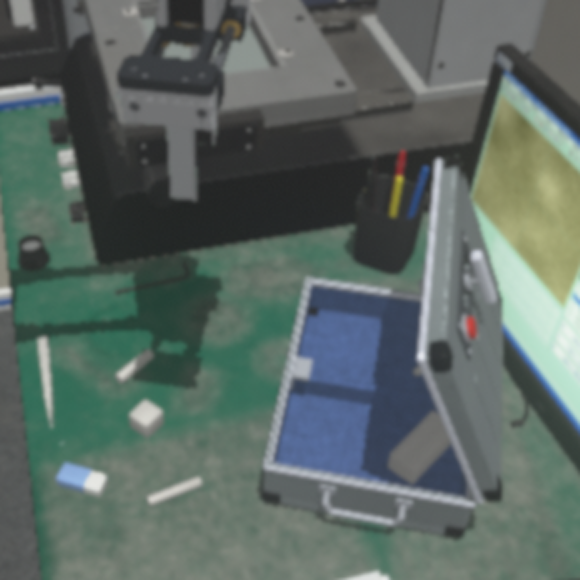

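The lid is up. In the wrist view the kept pin is at (275,16) in the left bay and the kept block at (360,19) in the right bay. Loose pieces: B at (308,222), block at (353,204), A at (402,173). Measuring these.

```bash
cat > m2.py <<'E'
from h import *
W=read_camera("wrist")
O=np.array([557.5,-395.5]);a=np.radians(-55.7);ex=np.array([np.cos(a),np.sin(a)]);ey=np.array([-ex[1],ex[0]])
def chest(p): d=np.array(p)[:2]-O;return (d@ex).round(1),(d@ey).round(1)
g=cv2.cvtColor(W["img"],cv2.COLOR_RGB2HSV)
def comp(seed,lo,smax):
    m=((g[...,1]<smax)&(g[...,2]>lo)).astype(np.uint8)
    n,l,st,ce=cv2.connectedComponentsWithStats(m)
    w=l[seed[1]-3:seed[1]+4,seed[0]-3:seed[0]+4];k=np.bincount(w[w>0].ravel()).argmax()
    return np.argwhere(l==k)[:,::-1].astype(float)
E
python3 - <<'E'
from m2 import *
for nm,seed,z,lo,sm in(("B",(308,222),6,100,70),("A",(402,173),5,120,60),("blk",(353,204),22,140,50),("kpin",(275,16),26,60,110),("kblk",(360,19),46,60,110)):
    print(nm,W["img"][seed[1],seed[0]],g[seed[1],seed[0]])
    p=comp(seed,lo,sm)
    X=np.array([onz(W,u,v,z,True)[:2] for u,v in p]);r=cv2.minAreaRect(X.astype(np.float32))
    q=X-X.mean(0);w,V=np.linalg.eigh(q.T@q)
    print(nm,len(p),"mean",X.mean(0).round(1),"rect",np.round(r[0],1),np.round(r[1],1),round(r[2],1),"ax",np.degrees(np.arctan2(V[1,1],V[0,1])).round(1),"chest",chest(r[0]))
crop(W,220,0,460,240,3,"w6.png")
E
```

```text
B [154 158 152] [ 50  10 158]
B 242 mean [ 406.8 -170.4] rect [ 407.4 -172.2] [18.6 66.1] 86.5 ax -179.2 chest (np.float64(-269.1), np.float64(1.8))
A [209 212 209] [ 60   4 212]
A 211 mean [ 340.8 -323.3] rect [ 340.6 -323.3] [10.  57.8] 71.6 ax 161.2 chest (np.float64(-181.8), np.float64(-138.5))
blk [218 219 216] [ 40   3 219]
blk 281 mean [ 377.  -240.2] rect [ 376.9 -240.1] [26.7 26. ] 6.7 ax 165.9 chest (np.float64(-230.1), np.float64(-61.6))
kpin [97 98 96] [45  5 98]
kpin 214 mean [ 642.5 -401.9] rect [ 643.3 -402. ] [10.5 53.8] 86.9 ax 177.1 chest (np.float64(53.7), np.float64(67.2))
kblk [92 96 94] [75 11 96]
kblk 1203 mean [ 539.6 -463.4] rect [ 541.  -463.5] [74.5 39.1] 3.4 ax -175.5 chest (np.float64(46.9), np.float64(-52.0))
```

View pics/w6.png

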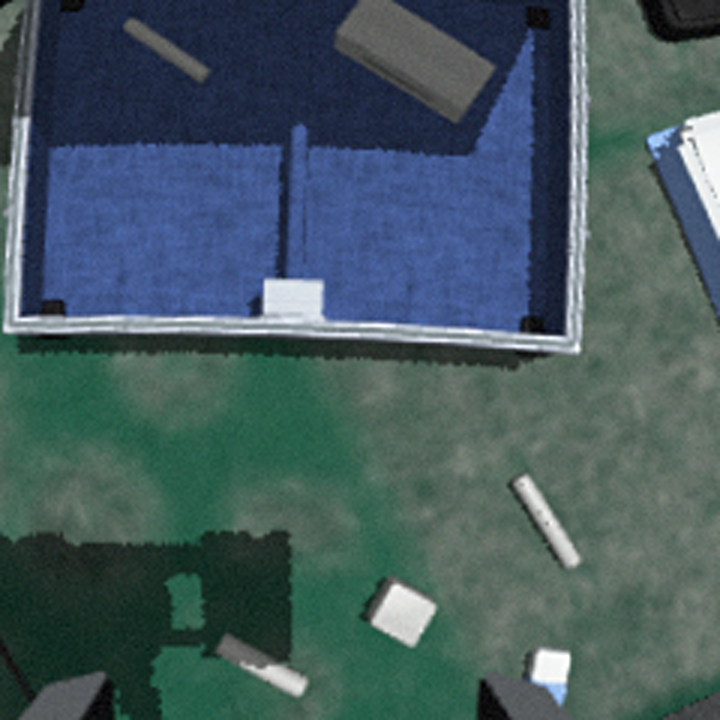

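```bash
python3 - <<'E'
from m2 import *
f=lambda u,v,z:onz(W,220+u/3,v/3,z,True)
for n,u,v,z in(("B1",222,644,6),("B2",302,688,6),("kb low",458,122,22),("kb toplow",455,108,46),("kb left bottom",337,45,22),("A1",518,480,5),("A2",574,562,5),("div front top",300,128,48),("rimFL",8,330,65),("rimFR",578,352,65),("blk L",387,578,22),("blk T",435,604,22),("blk R",416,645,22),("blk Bt",371,613,22)):
    X=f(u,v,z);print(n,X.round(1),chest(X))
E
```

```text
B1 [ 439.9 -168.1    6. ] (np.float64(-254.1), np.float64(31.0))
B2 [ 391.3 -173.4    6. ] (np.float64(-277.1), np.float64(-12.2))
kb low [ 503.6 -456.3   22. ] (np.float64(19.8), np.float64(-78.8))
kb toplow [ 508.1 -453.    46. ] (np.float64(19.6), np.float64(-73.2))
kb left bottom [ 575.2 -453.1   22. ] (np.float64(57.5), np.float64(-17.8))
A1 [ 367.1 -330.2    5. ] (np.float64(-161.2), np.float64(-120.5))
A2 [ 314.9 -314.9    5. ] (np.float64(-203.3), np.float64(-155.0))
div front top [ 558.9 -399.5   48. ] (np.float64(4.1), np.float64(-1.1))
rimFL [ 610.1 -245.8   65. ] (np.float64(-94.0), np.float64(127.8))
rimFR [ 396.  -390.2   65. ] (np.float64(-95.4), np.float64(-130.4))
blk L [ 394.6 -249.7   22. ] (np.float64(-212.3), np.float64(-52.4))
blk T [ 366.5 -253.6   22. ] (np.float64(-224.9), np.float64(-77.8))
blk R [ 361.1 -230.8   22. ] (np.float64(-246.8), np.float64(-69.5))
blk Bt [ 390.1 -230.5   22. ] (np.float64(-230.6), np.float64(-45.3))
```

```bash
python3 - <<'E'
from plan import plan
for r in plan((450.5,-245.7,298),-53.8,(417.7,-169.8,70),5.5,8):print(r)
E
```

```text
[-10.1, -2.3, 28.5, -7.4]
[-9.7, -3.6, 28.5, -7.4]
[-9.2, -4.8, 28.5, -7.4]
[-8.5, -5.9, 28.5, -7.4]
[-7.6, -7.0, 28.5, -7.4]
[-6.7, -7.9, 28.5, -7.4]
[-5.6, -8.7, 28.5, -7.4]
[-4.4, -9.3, 28.5, -7.4]
```

Emit:
carry_out(
  commands=[
    [0.4, -10.1, -2.3, 28.5, -7.4],
    [0.4, -9.7, -3.6, 28.5, -7.4],
    [0.4, -9.2, -4.8, 28.5, -7.4],
    [0.4, -8.5, -5.9, 28.5, -7.4],
    [0.4, -7.6, -7.0, 28.5, -7.4],
    [0.4, -6.7, -7.9, 28.5, -7.4],
    [0.4, -5.6, -8.7, 28.5, -7.4],
    [0.4, -4.4, -9.3, 28.5, -7.4],
    [0.4, 0, 0, 0, 0],
    [0.4, 0, 0, 0, 0],
  ],
)

```text
time: 12.42
tcp_pos: [418.2, -169.7, 71.4]
orientation: [3.14, -0.002, 0.093]
ft_force: [0.1, -0.2, -0.5]
width: 0.399
```

```bash
python3 - <<'E'
from h import *
s=sense();print(s["tcp_pos"],s["orientation"],s["ft_force"],s["width"])
c=read_camera("wrist");crop(c,220,120,420,300,3.5,"w7.png")
print((np.array(proj(c,(417.7,-169.8,6),True))-[220,120])*3.5)
E
```

```text
[ 418.17698117 -169.68336596   71.3994805 ] [ 3.14032715e+00 -1.64788218e-03  9.27685501e-02] [ 0.14538554 -0.24280792 -0.45599689] 0.399255585227787
[342.45708548 317.32570641]
```

View pics/w7.png

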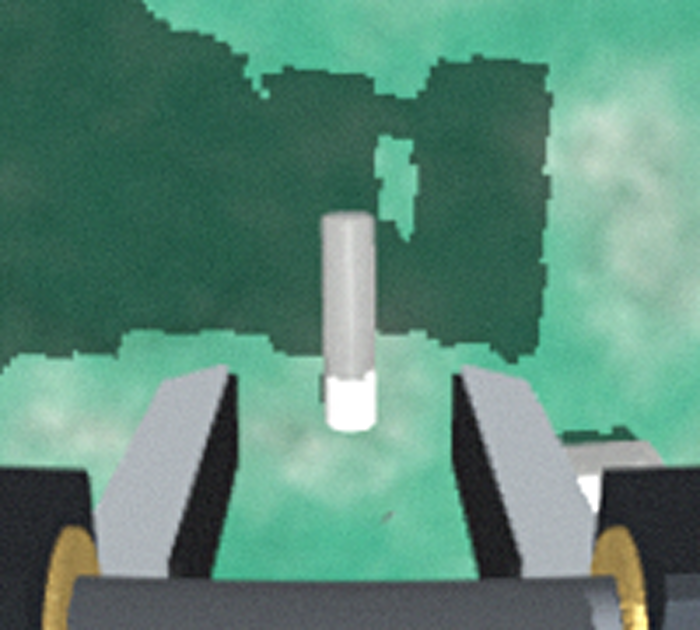

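The pin is straight between the fingers at crop (349,321), prediction (342,317). Descending to grasp.

Emit:
carry_out(
  commands=[
    [0.4, 0, 1, 25, 0],
    [0.4, 0, 0, 25, 0],
    [0.4, 0, 0, 14, 0],
    [0.4, 0, 0, 4.5, 0],
    [0.4, 0, 0, 0, 0],
    [0, 0, 0, 0, 0],
    [0, 0, 0, 0, 0],
    [0, 0, 0, 0, 0],
    [0, 0, 0, 0, 0],
  ],
)

```text
time: 13.6
tcp_pos: [417.3, -169.9, 2.4]
orientation: [3.141, -0.001, 0.095]
ft_force: [-0.2, 0.0, 3.1]
width: 0.123
```

```bash
python3 - <<'E'
from plan import plan
for r in plan((417.3,-169.9,130),5.4,(599.1,-342.9,130),34.3,8):print(r)
E
```

```text
[20.6, 23.7, -0.0, -3.6]
[19.1, 24.9, -0.0, -3.6]
[17.4, 26.1, -0.0, -3.6]
[15.8, 27.1, -0.0, -3.6]
[14.0, 28.1, -0.0, -3.6]
[12.2, 28.9, -0.0, -3.6]
[10.4, 29.6, -0.0, -3.6]
[8.5, 30.2, -0.0, -3.6]
```

Emit:
carry_out(
  commands=[
    [0, 0, 0, -20, 0],
    [0, 0, 0, -50, 0],
    [0, 0, 0, -58, 0],
    [0, 20.6, 23.7, 0, -3.6],
    [0, 19.1, 24.9, 0, -3.6],
    [0, 17.4, 26.1, 0, -3.6],
    [0, 15.8, 27.1, 0, -3.6],
    [0, 14.0, 28.1, 0, -3.6],
    [0, 12.2, 28.9, 0, -3.6],
    [0, 10.4, 29.6, 0, -3.6],
    [0, 8.5, 30.2, 0, -3.6],
    [0, 0, 0, 0, 0],
    [0, 0, 0, 0, 0],
  ],
)

```text
time: 15.22
tcp_pos: [597.7, -341.9, 129.4]
orientation: [-3.139, 0.001, 0.597]
ft_force: [-0.1, -0.4, 0.3]
width: 0.123
```

```bash
python3 - <<'E'
from h import *
s=sense();print(s["tcp_pos"],s["orientation"],s["ft_force"],s["width"])
c=read_camera("wrist");cv2.imwrite("pics/w8.png",c["img"][:,:,::-1])
E
```

```text
[ 597.70831673 -341.94568512  129.40985233] [-3.13912862e+00  6.00478949e-04  5.96556978e-01] [-0.12986197 -0.39053842  0.27980453] 0.12303534618382214
```

View pics/w8.png

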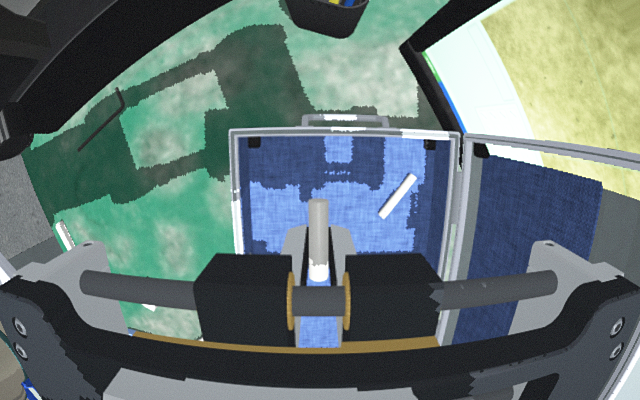

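Pin B is held and over the left bay, and the kept pin at (397,197) is clear of it. Lowering.

Emit:
carry_out(
  commands=[
    [0, 0, 0, 40, 0],
    [0, 0, 0, 33, 0],
    [0, 0, 0, 20, 0],
    [0, 0, 0, 6, 0],
    [0, 0, 0, 3, 0],
    [0, 0, 0, 1.5, 0],
    [0, 0, 0, 0, 0],
  ],
)

```text
time: 16.15
tcp_pos: [599.2, -343.2, 27.4]
orientation: [3.14, -0.001, 0.597]
ft_force: [0.0, -1.2, -0.8]
width: 0.121
```

Emit:
carry_out(
  commands=[
    [0, 0, 0, 1.5, 0],
    [0, 0, 0, 0, 0],
  ],
)

```text
time: 16.4
tcp_pos: [598.8, -342.9, 25.2]
orientation: [3.142, -0.0, 0.597]
ft_force: [0.1, 0.2, -1.0]
width: 0.12
```

```bash
python3 - <<'E'
from h import *
s=sense();print(s["tcp_pos"],s["ft_force"],s["width"])
E
```

```text
[ 598.79825597 -342.94734854   25.15496238] [ 0.06301292  0.18574302 -1.0146655 ] 0.1198217845920698
```

Contact should come within 1 mm. I'll take one more small step, release, then lift.

Emit:
carry_out(
  commands=[
    [0, 0, 0, 0.8, 0],
    [0, 0, 0, 0, 0],
    [0.15, 0, 0, 0, 0],
    [0.2, 0, 0, 0, 0],
    [0.27, 0, 0, 0, 0],
    [0.27, 0, 0, 0, 0],
    [0.27, 0, 0, -15, 0],
    [0.27, 0, 0, -45, 0],
    [0.3, 0, 0, -45, 0],
    [0.3, 0, 0, 0, 0],
  ],
)

```text
time: 17.65
tcp_pos: [601.5, -344.8, 135.3]
orientation: [3.132, -0.004, 0.597]
ft_force: [0.0, -0.1, -1.3]
width: 0.301
```

```bash
python3 - <<'E'
from h import *
s=sense();print(s["tcp_pos"],s["orientation"],s["ft_force"],s["width"])
c=read_camera("wrist");crop(c,210,100,480,300,2.8,"w9.png")
from plan import plan
p=s["tcp_pos"]
for r in plan((p[0],p[1],130),34.2,(342.5,-322,130),-18,8):print(r)
E
```

```text
[ 601.50647678 -344.79957827  135.2791513 ] [ 3.13162096 -0.0038255   0.5972732 ] [ 0.00684585 -0.09136304 -1.26545004] 0.3007177184315287
[-25.2, -20.6, -0.0, 6.5]
[-27.3, -17.6, -0.0, 6.5]
[-29.2, -14.3, -0.0, 6.5]
[-30.6, -10.9, -0.0, 6.5]
[-31.7, -7.4, -0.0, 6.5]
[-32.3, -3.7, -0.0, 6.5]
[-32.5, -0.0, -0.0, 6.5]
[-32.3, 3.6, -0.0, 6.5]
```

View pics/w9.png

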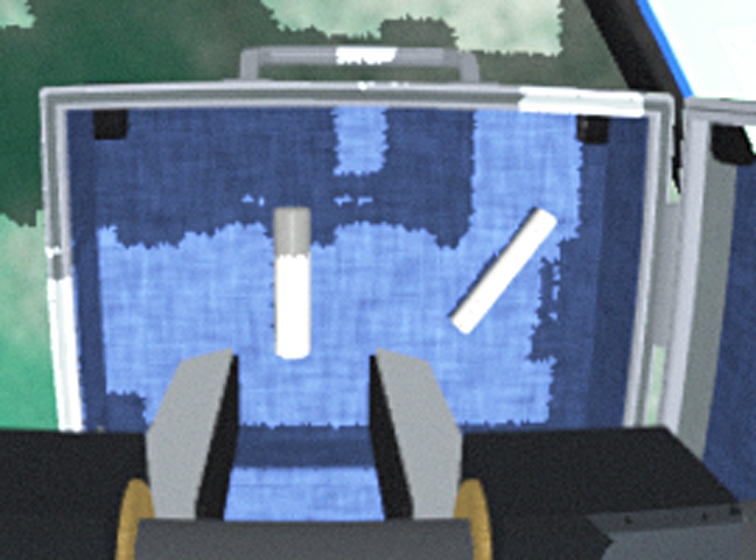

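Pin B lies flat at crop (292,282), clear of the kept pin at (503,270). On to pin A.

Emit:
carry_out(
  commands=[
    [0.4, -25.2, -20.6, 0, 6.5],
    [0.4, -27.3, -17.6, 0, 6.5],
    [0.4, -29.2, -14.3, 0, 6.5],
    [0.4, -30.6, -10.9, 0, 6.5],
    [0.4, -31.7, -7.4, 0, 6.5],
    [0.4, -32.3, -3.7, 20, 6.5],
    [0.4, -32.5, 0, 22, 6.5],
    [0.4, -32.3, 3.6, 22, 6.5],
    [0.4, 0, 0, 0, 0],
    [0.4, 0, 0, 0, 0],
  ],
)

```text
time: 18.95
tcp_pos: [340.6, -321.3, 65.5]
orientation: [3.141, -0.001, -0.31]
ft_force: [0.2, 0.4, 0.7]
width: 0.399
```

```bash
python3 - <<'E'
from h import *
s=sense();print(s["tcp_pos"],s["orientation"],s["ft_force"],s["width"])
c=read_camera("wrist");crop(c,220,120,420,300,3.5,"w10.png")
print((np.array(proj(c,(342.5,-322,5),True))-[220,120])*3.5)
E
```

```text
[ 340.57186262 -321.25741867   65.46508082] [ 3.14138060e+00 -1.24608222e-03 -3.09614829e-01] [0.17154863 0.39756288 0.74375034] 0.39906495792326396
[341.90498423 312.77715962]
```

View pics/w10.png

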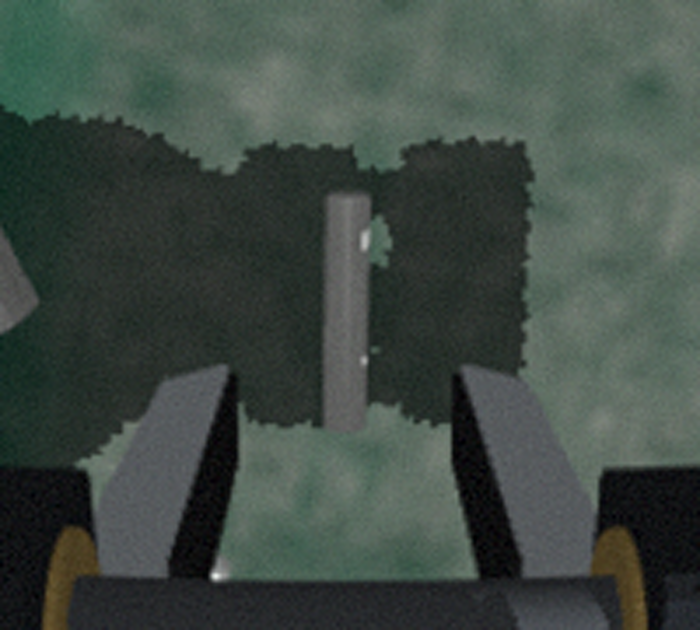

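Pin A is centred at crop (346,312), prediction (342,313). Grasping.

Emit:
carry_out(
  commands=[
    [0.4, 2, 0.5, 25, 0.7],
    [0.4, 0, 0, 22, 0],
    [0.4, 0, 0, 12, 0],
    [0.4, 0, 0, 4.5, 0],
    [0.4, 0, 0, 0, 0],
    [0, 0, 0, 0, 0],
    [0, 0, 0, 0, 0],
    [0, 0, 0, 0, 0],
    [0, 0, 0, 0, 0],
  ],
)

```text
time: 20.12
tcp_pos: [341.5, -321.9, 2.0]
orientation: [3.141, -0.0, -0.323]
ft_force: [-0.2, 0.4, 3.0]
width: 0.099
```

```bash
python3 - <<'E'
from h import *
from plan import plan
from m2 import O,ex,ey
s=sense();p=s["tcp_pos"];print(p,s["orientation"],s["ft_force"],s["width"])
t=O-60*ex+66*ey;print(t)
for r in plan((p[0],p[1],130),np.degrees(s["orientation"][2]),(t[0],t[1],130),34.3,8):print(r)
E
```

```text
[ 341.48292748 -321.90559057    2.03270315] [ 3.14135703e+00 -4.70824206e-04 -3.22685888e-01] [-0.44238212 -0.37760686  2.07078199] 0.10120143032455438
[ 578.2109245 -308.7413831]
[27.5, -10.9, -0.0, -6.6]
[28.6, -7.7, -0.0, -6.6]
[29.3, -4.4, -0.0, -6.6]
[29.6, -1.0, -0.0, -6.6]
[29.5, 2.4, -0.0, -6.6]
[29.1, 5.8, -0.0, -6.6]
[28.2, 9.1, -0.0, -6.6]
[27.0, 12.3, -0.0, -6.6]
```

Emit:
carry_out(
  commands=[
    [0, 0, 0, -20, 0],
    [0, 0, 0, -50, 0],
    [0, 0, 0, -58, 0],
    [0, 27.5, -10.9, 0, -6.6],
    [0, 28.6, -7.7, 0, -6.6],
    [0, 29.3, -4.4, 0, -6.6],
    [0, 29.6, -1.0, 0, -6.6],
    [0, 29.5, 2.4, 0, -6.6],
    [0, 29.1, 5.8, 0, -6.6],
    [0, 28.2, 9.1, 0, -6.6],
    [0, 27.0, 14.3, 0, -6.6],
    [0, 0, 0, 0, 0],
    [0, 0, 0, 0, 0],
    [0, 0, 0, 0, 0],
  ],
)

```text
time: 21.92
tcp_pos: [577.7, -310.1, 129.8]
orientation: [-3.141, 0.001, 0.598]
ft_force: [0.3, 0.2, -0.7]
width: 0.105
```

```bash
python3 - <<'E'
from m2 import *
s=sense();p=s["tcp_pos"];print(p,s["orientation"],s["ft_force"],s["width"],chest(p))
crop(W,210,100,480,300,2.8,"w11.png")
E
```

```text
[ 577.85380903 -310.21445871  129.89677689] [-3.14113429e+00  3.17361589e-04  5.97724916e-01] [-0.07739672 -0.12036017 -0.70027572] 0.1009154100810424 (np.float64(-59.0), np.float64(64.9))
```

View pics/w11.png

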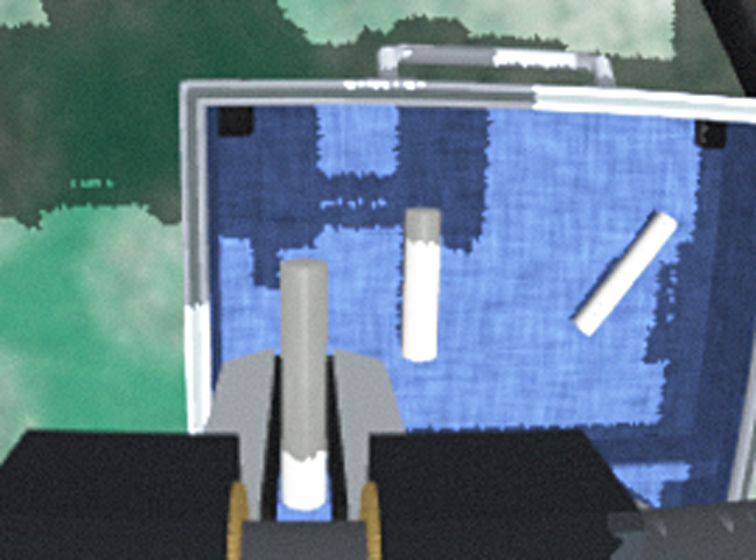

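Pin A is held over the front of the bay, well left of B at (421,285). Lowering it.

Emit:
carry_out(
  commands=[
    [0, 0, 0, 40, 0],
    [0, 0, 0, 33, 0],
    [0, 0, 0, 20, 0],
    [0, 0, 0, 6, 0],
    [0, 0, 0, 3, 0],
    [0, 0, 0, 1.5, 0],
    [0, 0, 0, 1, 0],
    [0, 0, 0, 0, 0],
    [0, 0, 0, 0, 0],
  ],
)

```text
time: 23.1
tcp_pos: [579.1, -310.2, 25.5]
orientation: [3.141, -0.0, 0.599]
ft_force: [0.2, 0.1, -0.8]
width: 0.102
```

Emit:
carry_out(
  commands=[
    [0, 0, 0, 1.2, 0],
    [0, 0, 0, 0, 0],
    [0.13, 0, 0, 0, 0],
    [0.17, 0, 0, 0, 0],
    [0.22, 0, 0, 0, 0],
    [0.22, 0, 0, 0, 0],
    [0.22, 0, 0, -15, 0],
    [0.22, 0, 0, -45, 0],
    [0.3, 0, 0, -45, 0],
    [0.3, 0, 0, 0, 0],
    [0.5, 0, 0, 0, 0],
  ],
)

```text
time: 24.48
tcp_pos: [578.7, -309.9, 129.3]
orientation: [-3.142, -0.0, 0.599]
ft_force: [-0.1, 0.6, -1.3]
width: 0.366
```

```bash
python3 - <<'E'
from m2 import *
from plan import plan
s=sense();p=s["tcp_pos"];print(p,s["orientation"],s["ft_force"],s["width"],chest(p))
crop(W,210,100,480,300,2.8,"w12.png")
for r in plan((p[0],p[1],130),34.2,(377.5,-240,130),7,7):print(r)
E
```

```text
[ 578.19657006 -309.65679548  128.30012937] [-3.13990740e+00  6.37703433e-04  5.98961835e-01] [-0.32950125  0.2802763  -0.83529475] 0.41030036792511637 (np.float64(-59.3), np.float64(65.5))
[-18.1, -24.3, -0.0, 3.9]
[-19.7, -23.1, -0.0, 3.9]
[-21.2, -21.7, -0.0, 3.9]
[-22.7, -20.2, -0.0, 3.9]
[-24.0, -18.6, -0.0, 3.9]
[-25.2, -16.9, -0.0, 3.9]
[-26.3, -15.2, -0.0, 3.9]
```

View pics/w12.png

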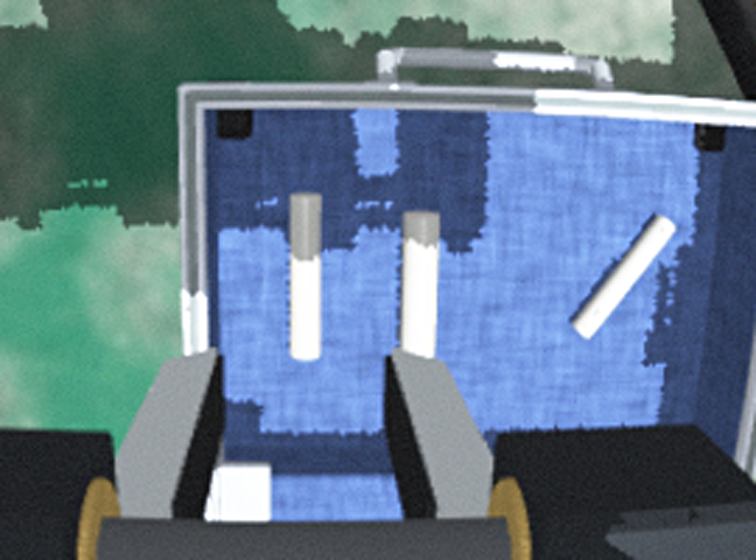

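Both pins lie flat side by side at crop (306,277) and (421,285). Now the block.

Emit:
carry_out(
  commands=[
    [0.6, -18.1, -24.3, 0, 3.9],
    [0.6, -19.7, -23.1, 0, 3.9],
    [0.6, -21.2, -21.7, 0, 3.9],
    [0.6, -22.7, -20.2, 0, 3.9],
    [0.6, -24.0, -18.6, 10, 3.9],
    [0.6, -25.2, -16.9, 20, 3.9],
    [0.6, -26.3, -15.2, 20, 3.9],
    [0.6, 0, 0, 0, 0],
    [0.6, 0, 0, 0, 0],
  ],
)

```text
time: 25.65
tcp_pos: [379.6, -241.7, 79.3]
orientation: [3.141, -0.001, 0.123]
ft_force: [-0.1, 0.0, 0.5]
width: 0.603
```

```bash
python3 - <<'E'
from h import *
s=sense();print(s["tcp_pos"],s["orientation"],s["ft_force"],s["width"])
c=read_camera("wrist");crop(c,220,120,420,300,3.5,"w13.png")
print((np.array(proj(c,(377.5,-240,22),True))-[220,120])*3.5)
E
```

```text
[ 379.58289966 -241.68748486   79.33619137] [ 3.14055157e+00 -1.40081057e-03  1.23102393e-01] [-0.07519242  0.04921836  0.52163743] 0.6031370874420073
[333.74525641 332.37080999]
```

View pics/w13.png

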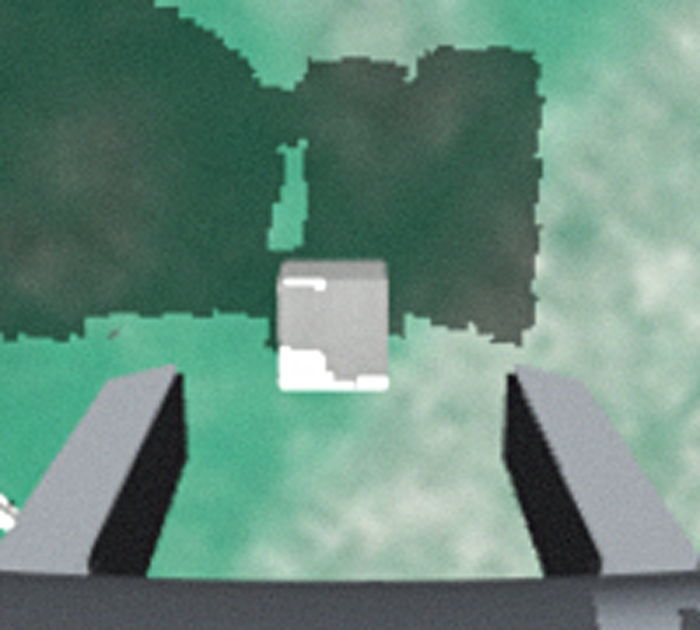

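The block is square to the jaws, with its top at crop (333,333), exactly as predicted. Grasping.

Emit:
carry_out(
  commands=[
    [0.6, -1.9, -2, 30, 0],
    [0.6, 0, 0, 28, 0],
    [0.6, 0, 0, 14, 0],
    [0.6, 0, 0, 4.5, 0],
    [0.6, 0, 0, 0, 0],
    [0.1, 0, 0, 0, 0],
    [0.1, 0, 0, 0, 0],
    [0.1, 0, 0, 0, 0],
    [0.1, 0, 0, 0, 0],
    [0.1, 0, 0, 0, 0],
  ],
)

```text
time: 26.95
tcp_pos: [376.1, -239.1, 2.8]
orientation: [3.141, -0.0, 0.122]
ft_force: [-0.9, -0.1, 3.9]
width: 0.266
```

```bash
python3 - <<'E'
from h import *
from plan import plan
from m2 import O,ex,ey
s=sense();p=s["tcp_pos"];print(p,s["orientation"],s["ft_force"],s["width"])
t=O-48*ex-66*ey;print(t)
for r in plan((p[0],p[1],130),np.degrees(s["orientation"][2]),(t[0],t[1],130),34.3,6):print(r)
E
```

```text
[ 376.15013333 -239.11151159    2.82205026] [ 3.14126762e+00 -3.49858218e-04  1.22463894e-01] [-0.93490175  0.02216418  3.62271616] 0.26111592817346213
[ 475.92826221 -393.04000109]
[13.4, 27.5, -0.0, -4.5]
[11.1, 28.5, -0.0, -4.5]
[8.9, 29.3, -0.0, -4.5]
[6.5, 29.9, -0.0, -4.5]
[4.1, 30.3, -0.0, -4.5]
[1.7, 30.5, -0.0, -4.5]
```

Emit:
carry_out(
  commands=[
    [0.1, 0, 0, -20, 0],
    [0.1, 0, 0, -50, 0],
    [0.1, 0, 0, -58, 0],
    [0.1, 13.4, 27.5, 0, -4.5],
    [0.1, 11.1, 28.5, 0, -4.5],
    [0.1, 8.9, 29.3, 0, -4.5],
    [0.1, 6.5, 29.9, 0, -4.5],
    [0.1, 4.1, 30.3, 0, -4.5],
    [0.1, 1.7, 30.5, 0, -4.5],
    [0.1, 0, 0, 0, 0],
    [0.1, 0, 0, 0, 0],
    [0.1, 0, 0, 0, 0],
  ],
)

```text
time: 28.5
tcp_pos: [474.8, -392.0, 130.4]
orientation: [-3.14, 0.0, 0.594]
ft_force: [-0.2, 0.2, -0.7]
width: 0.262
```

```bash
python3 - <<'E'
from m2 import *
s=sense();p=s["tcp_pos"];print(p,s["orientation"],s["ft_force"],s["width"],chest(p))
crop(W,210,60,480,300,2.5,"w14.png")
E
```

```text
[ 474.89967696 -392.18715083  130.61599542] [-3.14081434e+00 -4.25149542e-05  5.93713493e-01] [-0.45140466 -0.42633431 -0.59174203] 0.26636667068582026 (np.float64(-49.3), np.float64(-66.4))
```

View pics/w14.png

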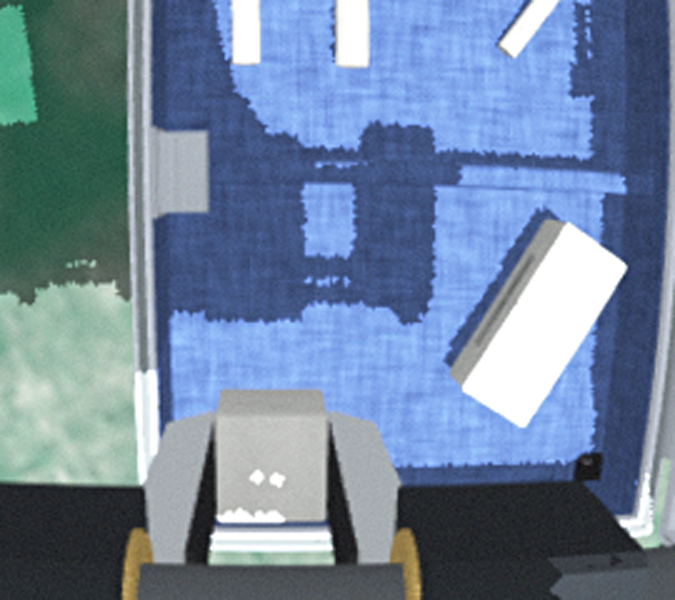

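The block is held over the front of the right bay, and the kept block at (540,325) is well clear. Lowering.

Emit:
carry_out(
  commands=[
    [0.1, 0, 0, 40, 0],
    [0.1, 0, 0, 33, 0],
    [0.1, 0, 0, 20, 0],
    [0.1, 0, 0, 6, 0],
    [0.1, 0, 0, 3, 0],
    [0.1, 0, 0, 1.5, 0],
    [0.1, 0, 0, 1, 0],
    [0.1, 0, 0, 0, 0],
    [0.1, 0, 0, 0, 0],
  ],
)

```text
time: 29.68
tcp_pos: [475.6, -393.3, 26.3]
orientation: [3.141, -0.0, 0.594]
ft_force: [-0.5, -0.0, -1.3]
width: 0.266
```

Emit:
carry_out(
  commands=[
    [0.1, 0, 0, 1, 0],
    [0.1, 0, 0, 0.5, 0],
    [0.1, 0, 0, 0, 0],
  ],
)

```text
time: 30.05
tcp_pos: [475.5, -393.2, 24.8]
orientation: [3.141, -0.0, 0.594]
ft_force: [-0.9, 0.5, 1.9]
width: 0.258
```

Contact at 1.9 N. Releasing, then retreating upward.

Emit:
carry_out(
  commands=[
    [0.28, 0, 0, 0, 0],
    [0.32, 0, 0, 0, 0],
    [0.4, 0, 0, 0, 0],
    [0.4, 0, 0, 0, 0],
    [0.4, 0, 0, -15, 0],
    [0.4, 0, 0, -45, 0],
    [0.4, 0, 0, -50, 0],
    [0.4, 0, -20, -40, 0],
    [0.4, 0, -40, -30, 0],
    [0.4, 0, -40, 0, 0],
    [0.4, 0, -40, 0, 0],
    [0.4, 0, 0, 0, 0],
    [0.4, 0, 0, 0, 0],
  ],
)

```text
time: 31.68
tcp_pos: [397.9, -278.0, 205.6]
orientation: [3.139, -0.001, 0.594]
ft_force: [-0.3, -0.1, 0.5]
width: 0.4
```

```bash
python3 - <<'E'
from m2 import *
s=sense();p=s["tcp_pos"];print(s["time"],p,s["orientation"],s["ft_force"],s["width"],chest(p))
cv2.imwrite("pics/w15.png",W["img"][:,:,::-1])
S=read_camera("scene");crop(S,210,100,500,340,2.7,"s15.png")
T=read_camera("top");crop(T,200,90,480,300,2.8,"t15.png")
E
```

```text
31.725 [ 398.02831734 -278.23925927  205.2376781 ] [ 3.13948174e+00 -4.10491997e-04  5.93524509e-01] [ 0.44769652 -0.27247873  0.08375506] 0.4012342406470421 (np.float64(-186.7), np.float64(-65.7))
```

View pics/w15.png

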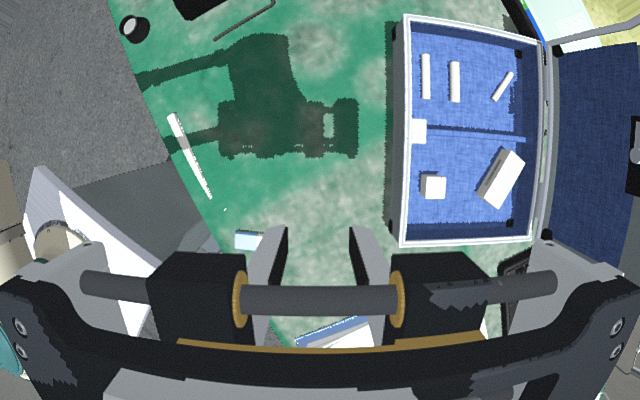

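View pics/s15.png

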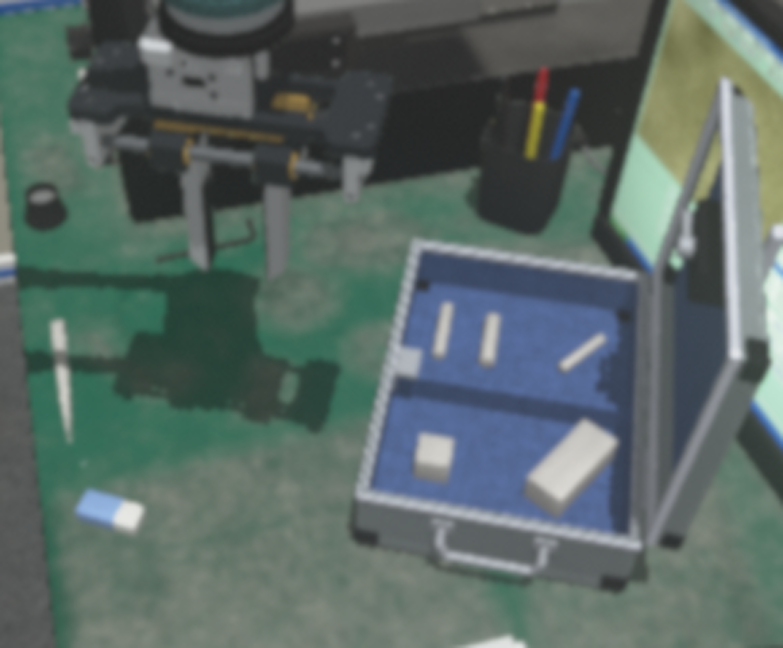

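View pics/t15.png

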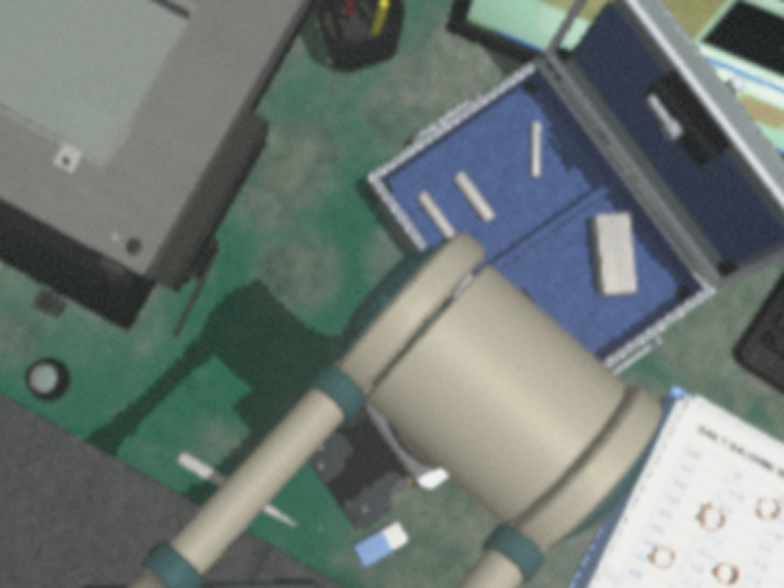

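All three views agree. Pins A and B are in the left bay with the kept pin (wrist 425,76 / 455,82 / 503,86). The block (432,186) is in the right bay with the kept block (500,178). The lid is up, the hex key and loupe are where they were, and the gripper is clear.

```bash
python3 -c "
from rig import *
print(sign_off())"
```

```text
the job is handed in; nothing more can be done
None
```

The chest is open and all three loose gauges are in their bays. I handed the job in at about 31.8 s.

- **Opening:** I pressed the red button until it bottomed (about 10 N) and the T-handle popped up. I gave the handle 88° clockwise and the lid rose fully by itself.
- **Placing:** Both pin gauges went into the left bay in front of the kept pin. The gauge block went into the right bay in front of the kept block. I lowered each to felt height, opened the fingers slightly and lifted straight up.
- **Last checks:** In the scene and wrist views all three pieces lie flat and apart, the kept gauges, hex key and loupe look unmoved, and the lid is open. The gripper touches nothing. In the top view the arm hid part of the right bay.
- **Disagreements:** The measurements differed by 1–3 mm between cameras, and the handle was about 2 mm off sideways, which I corrected before pinching it. Only the block gave a clear contact reading (1.9 N) before release. I set the pins down by height, within about 1 mm of the felt.

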